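Hang the loupe on the drop-latch peg

ROBOT

A 6-joint arm with a two-finger parallel gripper is mounted at the origin on the work surface. World frame = base frame: x ahead of the robot, y to its left, z up, the work surface at z = 0. Lengths are in m, angles in rad, forces in N, time in s.
With the tool pointing down it reaches from about 0.275 to 0.825 m from the base axis. Payload 5.2 kg.
Tool frame: the origin (TCP) lies between the finger pads; the fingertips stand 8 mm ahead of it and the grasp point (between the pads) lies 11 mm behind it (tips_ahead is the distance from the TCP to the fingertips, in m); z points along the fingers, y is the line along which they close (so a half turn about z gives the same grasp; the last joint's range is limited). The gripper opens to 93 mm and grips with 3 to 60 N. Pads are 15 mm wide; open, the fingers measure 128 mm over their backs; the gripper's body (75 mm by 188 mm) begins 65 mm behind the grasp point.
Start: joints at [0.972, 0.259, 1.535, -0, 1.348, -0.203], TCP at [0.212, 0.507, 0.227] pointing down, gripper open.
Joint ranges: [-3.14, 3.14], [-0.91, 2.08], [0.19, 2.58], [-1.22, 4.36], [0.22, 2.71], [-3.12, 3.12]. Speed limits (rad/s): [2.57, 2.57, 3.14, 3.14, 3.14, 3.14].

INTERFACE

Orientations are given as a unit quaternion [x, y, z, w].
In Python, from bench import * gives the robot as it stands.
- The arm moves only by the tool step_arm, never from a script. Its argument "plan" is one flat list of numbers, 4 for each row, row after row: the shift along the tool's x, y, z each as a share of 25 mm, from -1 to 1, then the turn about the tool's z as a share of 180 degrees, from -1 to 1. In form: [dx, dy, dz, roll, dx, dy, dz, roll, ...]. A call has 1 to 20 rows; each row shifts and turns the commanded pose from where the row before left it, along the tool's axes as they then stand; what a row does not reach is not made up. A row lasts 1/12 s, in which the tool goes at most 41.7 mm and 7.16 degrees, less where a joint would pass 70% of its speed; a pose out of reach is approached as far as the arm can. A call with a number of a shift or a turn outside -1 to 1 is refused whole. A call with a gripper value outside its range is refused whole. "claw" is the gripper command: -1 is fully open, 1 is shut, values between are in proportion, set as the call begins (left out, the last holds). The fingers move at their own pace and stop on an object; the grip force is fixed at half the most. Time passes only in rows, so rows that do not move let the fingers close. It gives the time, the measured TCP pose, the force and the opening at its end, in the units of the state.
- get_state(): the state, without advancing time (a new reading comes with each control period).
- capture(name): name is "scene" or "top" or "wrist"; returns a dict with "color" (400x640x3 uint8, blue, green, red), "range_z" (400x640 float32, m along the optical axis (not along the pixel's ray), 0 where there is no reading), "mtx" (3x3 intrinsics, pixels), "view" (4x4, takes a point from world to camera coordinates); the wrist camera has in their place "mount" (4x4, takes a point from camera to tool coordinates, whose origin is the TCP and whose axes are the flange's). Camera axes: x right, y down, z forward; pixel columns grow to the right and rows downward; lengths in m; the calibration is good to about 2 mm. A picture is of the moment at which its call begins: read the wrist's pose just before it.
- close_job(): hands the job in, once; it reports no verdict.
The state is a dict: "time": time; "qpos": joint angles; "dq": joint speeds; "tau": joint torques, N m; "tcp_pos": TCP position; "ee_rot": TCP orientation; "ft_force": force on the tool from outside, world axes, zero at the start; "moment": the same for the moment, N m; "width": opening from 0.0 (shut) to 1.0 (fully open).
Only numpy, scipy, OpenCV 4.12 (cv2) and the standard library are available. Lean on these libraries where they do the work, as an engineer would, in place of code of your own. Each camera call takes 0.05 s, during which the arm holds its last target. There are 200 camera calls.

TASK

Take the black steel loupe out of the brass slotted stand and hang it by its square eye on the horizontal peg of the latch stand: with the eye on the peg, slide it in so that it pushes up the little hanging flap, and press it gently against the sprung buffer at the back until the flap drops behind it, then leave it hanging there upright and still. Push no harder than 12 N, so that the buffer never nears its stop, and do not shift the other pieces.

Things in the scene. Friction and masses are not known exactly. Their poses are not given: they have to be found in the camera images.
- loupe: Black steel loupe, 138 mm tall, 120 g, upright in the front slot of the slotted stand. From below: lens ring 50 mm across, 10 thick (z 0-50 mm); neck 10 wide (to 64); eye plate 32 wide, 6 thick (64-98) with a hole 20 x 20 mm through it along x (z 70-90); grip block 20 wide in y, 12 thick in x (98-138). Front and back alike. Origin at the ring's lowest point; x = axis of the eye hole, z up.
- loupe_eye (a point): Centre of the loupe's eye hole, 80 mm above the loupe's origin; axes as the loupe.
- loupe_grip (a point): Where to pinch the loupe's grip block, from above, across its 20 mm width (y): 120 mm above the loupe's origin, 18 mm below its top; axes as the loupe.
- rack: Brass slotted stand, fixed. Base plate 130 (x) x 100 (y) x 8 mm; the loupe's slot lies 30 mm to -x of its centre, the saucer's 30 mm to +x. Slots run along y between square uprights whose tops are at z 43 mm; the loupe's slot is 11 mm wide: draw the loupe straight up. Origin under the centre of the base.
- stand: Latch stand, fixed. Dark base plate 100 x 90 x 12 mm, brass post 26 mm wide, its front 22 mm to +x of the origin, top at z 160. A horizontal brass peg, 10 mm thick with a round tip, points to the stand's -x, 150 mm up; a black sprung buffer plate 36 mm wide sits at its root, reaching 14 mm below and 8 mm above the axis. Origin under the base, z up.
- peg_ref (a point): Fixed point on the peg's axis 150 mm up; axes as the stand. Nominally the buffer's front face is here and the peg's tip 50.5 mm to -x, BUT peg, flap and buffer together sit an unmeasured amount, up to 12 mm, farther in or out along x: find the buffer by feel.
- buffer (a joint): How far the sprung buffer plate is pressed in (to +x), m: 0 = at rest, 0.005 = hard against its stop. It starts to give at 2 N and yields 2.5 N per mm, so 7 N presses it 2 mm and 12 N 4 mm. It must not be pressed in more than 4.2 mm.
- flap (a joint): Gravity flap, rad: 0 hangs down, to 1.45 swung inwards (+x) and up; never outwards. Strip 8 mm wide, reaching 30 mm below its pin, which crosses the peg 31.5 mm before the buffer face. Under 1 N lifts it. The eye's lower bar lifts and carries it; it falls behind the eye only once the eye bears on the buffer: 2 to 8 N with the hole's top 0 to 5 mm over the peg's top (lower = less); 10 N is enough.
- saucer: Blue-and-white saucer standing upright in the other slot of the slotted stand, 60 mm behind the loupe; 100 mm across, 8 mm thick; origin at its lowest point, x along its axis.
- teacup: Squat celadon teacup without a handle, 80 mm across the mouth, 50 mm high; origin under its centre.
- figurine: White bisque figurine, 48 mm wide, 104 mm high; origin under its centre.
- jug: Small pewter cream jug, 64 mm wide, 68 mm high, with a handle on its +y side; origin under its centre.
- bowl: White porcelain bowl, 100 mm across, 42 mm high; origin under its centre.
- ringbox: Closed wooden ring box, 60 x 50 x 35 mm; origin under its centre.
- weight: Brass knob weight, 40 mm across, 52 mm high; origin under its centre.
Not all that is in view belongs to the job. Of the things that look like the loupe, the smaller one is meant. What is shaped like the rack but pink is not meant.

How it is judged:
On the way, in this order (a step that is already met when the one before it is completed fails the run):
1. the loupe is drawn up out of its slot (z of loupe in the frame of rack above 0.05 m), for 0.1 s.
2. with the eye on the peg, the loupe has pushed the flap up (value of joint flap above 0.6 rad and y of loupe_eye in the frame of peg_ref between -0.009 and 0.009 m and z of loupe_eye in the frame of peg_ref between -0.012 and 0.008 m), for 0.1 s.
3. the flap has dropped behind the eye (value of joint flap below 0.2 rad and y of loupe_eye in the frame of peg_ref between -0.009 and 0.009 m and z of loupe_eye in the frame of peg_ref between -0.012 and 0.008 m and x of loupe_eye in the frame of peg_ref between -0.022 and 0.012 m), for 0.2 s.
At the end, for the whole second after the job is handed in: The loupe hangs still (under 0.03 m/s) and upright (within 0.2 rad) by its eye between flap and buffer: eye centre at most 22 mm in front of the peg reference, within 7 mm of the axis sideways and 0 to 10 mm below it; the flap hangs down (under 0.2 rad) (value of joint flap below 0.2 rad and y of loupe_eye in the frame of peg_ref between -0.007 and 0.007 m and z of loupe_eye in the frame of peg_ref between -0.01 and 0 m and x of loupe_eye in the frame of peg_ref between -0.022 and 0.012 m and angle between loupe's own z axis and vertical below 0.2 rad and linear speed of loupe below 0.03 m/s and contact force between loupe and stand above 0.3 N); the robot touches nothing.
It fails at once if the buffer is pressed in more than 4.2 mm (some 12.5 N) (value of joint buffer above 0.0042 m).
It fails at once if the latch stand is loaded with 16 N or more by the loupe (contact force between loupe and stand above 16 N).
It fails at once if the robot itself presses on the latch stand with 16 N or more (contact force between any of the fingers, the arm and stand above 16 N).
It fails at once if one of the other pieces is shifted more than 20 mm (distance of any of saucer, teacup, figurine, jug, bowl, ringbox, weight from where it was at the start of the episode above 0.02 m).
It also fails if it takes over 67 s, if anything falls off the work surface, if the arm or the gripper's body presses on something with over 40 N, if the wrist force passes 120 N, or if a joint passes its speed limit or range.

## Working session

There is one attempt and no reset: what is moved stays moved. The work goes in short steps, Python scripts to look and compute and a tool call to move; the robot and the scene stay as the last step left them, time stands still between calls to the robot, and variables do not carry over. Pictures are saved under pics/ and viewed, on a budget of 10 in all, crops included, one or two more only if the job needs it, and the job is handed in when it is done.

Besides the shell and the picture viewer there is one more tool, called after "Emit:" by a JSON object that holds its "fn" and its "kwargs". step_arm: Moves the arm, as the interface text tells. Shift numbers are shares of 25 mm and turn numbers shares of 180 degrees, none past 1 either way. Its arguments: {"type":"object","properties":{"plan":{"type":"array"},"claw":{"type":"number"}},"required":["plan"]}

```bash
mkdir -p pics; ls; python3 - <<'E'
from bench import *
import cv2,numpy as np
s=get_state();print(s['time'],s['tcp_pos'],s['ee_rot'],s['width'])
for n in ['scene','top']:
    c=capture(n);cv2.imwrite(f'pics/{n}0.png',c['color']);np.savez(f'{n}0.npz',**c);print(n,c['mtx'].round(1).tolist(),c['view'].round(3).tolist())
E
```

```text
pics
0.0 [0.21173651 0.50702536 0.22585104] [ 1.96629219e-01  9.80477516e-01 -8.20921108e-04 -3.40923107e-04] 0.9998650632036452
scene [[377.9, 0.0, 320.1], [0.0, 377.9, 198.1], [0.0, 0.0, 1.0]] [[0.527, 0.85, -0.008, -0.292], [0.501, -0.317, -0.805, -0.162], [-0.687, 0.42, -0.593, 1.377], [0.0, 0.0, 0.0, 1.0]]
top [[398.1, 0.0, 319.7], [0.0, 398.1, 200.6], [0.0, 0.0, 1.0]] [[-0.041, -0.999, 0.004, 0.011], [-0.979, 0.04, -0.2, 0.556], [0.2, -0.013, -0.98, 1.233], [0.0, 0.0, 0.0, 1.0]]
```

View pics/scene0.png

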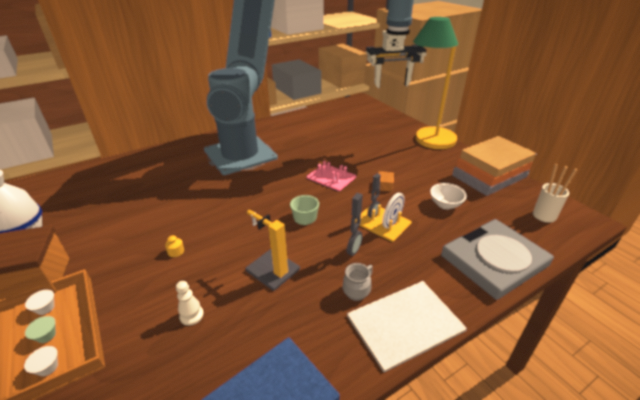

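View pics/top0.png

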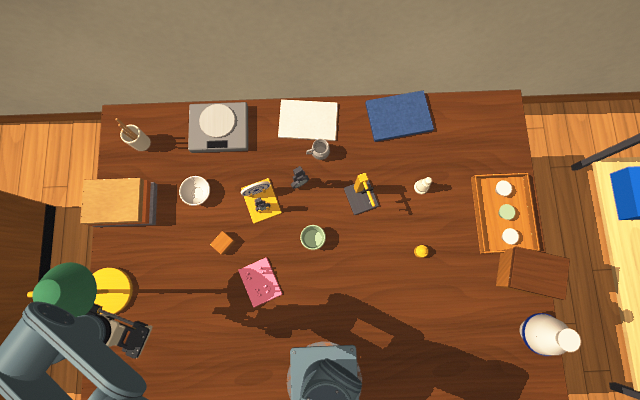

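Top view: the loupe in the brass rack is at about (263,205), with a larger look-alike standing free at (300,178). The pink decoy rack is at (260,282) and the latch stand at (362,192). In the scene view the rack loupe is at (376,190) and the look-alike at (355,225). I choose the one in the brass rack and check it in a close crop.

```bash
cat > h.py <<'E'
import numpy as np,cv2
def cloud(d):
    z=d['range_z'];K=d['mtx'];v,u=np.mgrid[:400,:640]
    P=np.stack([(u-K[0,2])/K[0,0]*z,(v-K[1,2])/K[1,1]*z,z],-1)
    T=np.linalg.inv(d['view']);return P@T[:3,:3].T+T[:3,3]
E
python3 - <<'E'
from h import *
ims=[]
for n,(x0,y0) in dict(scene=(320,155),top=(230,160)).items():
    d=np.load(n+'0.npz');P=cloud(d);c=d['color'];z=P[...,2];ok=d['range_z']>0
    hsv=cv2.cvtColor(c,cv2.COLOR_BGR2HSV)
    a=cv2.resize(c[y0:y0+100,x0:x0+100] if n=='scene' else c[160:220,230:390],(400,400) if n=='scene' else (400,150),interpolation=2)
    ims.append(np.vstack([a,np.zeros((400-a.shape[0],400,3),np.uint8)]))
    yel=(hsv[...,0]>15)&(hsv[...,0]<32)&(hsv[...,1]>150)&(hsv[...,2]>110)&ok
    for nm,m in [('rackbase',yel&(z>0)&(z<.018)),('brass>.1',yel&(z>.1)&(z<.2)),('brassmid',yel&(z>.02)&(z<.06))]:
        k,L,S,_=cv2.connectedComponentsWithStats(m.astype(np.uint8))
        for i in range(1,k):
            if S[i,4]<15: continue
            q=P[L==i];r=cv2.minAreaRect((q[:,:2]*1000).astype(np.float32))
            print(n,nm,S[i].tolist(),np.median(q,0).round(3),'rect',np.round(r[0],1),np.round(r[1],1),round(r[2],1),'z',q[:,2].min().round(3),q[:,2].max().round(3))
    dark=(hsv[...,2]<110)&(hsv[...,1]<120)&ok&(z>.045)&(z<.25)&(P[...,0]>.3)&(abs(P[...,1])<.35)
    k,L,S,_=cv2.connectedComponentsWithStats(dark.astype(np.uint8))
    for i in range(1,k):
        if S[i,4]<15: continue
        q=P[L==i];print(n,'dark',S[i].tolist(),np.median(q,0).round(3),'min',q.min(0).round(3),'max',q.max(0).round(3))
        t=q[q[:,2]>q[:,2].max()-.006];print('   top',t.mean(0).round(4),len(t))
cv2.imwrite('pics/crop0.png',np.hstack(ims))
E
```

```text
scene rackbase [416, 127, 41, 22, 423] [0.322 0.658 0.016] rect [302.5 678. ] [146.7 156.8] 45.4 z 0.0 0.018
scene rackbase [360, 207, 52, 35, 756] [0.607 0.17  0.007] rect [576.5 191.4] [135.6 112.2] 17.8 z 0.0 0.018
scene rackbase [168, 246, 16, 11, 82] [ 0.403 -0.333  0.01 ] rect [ 399.1 -331. ] [17.6 39.3] 4.9 z 0.0 0.018
scene rackbase [274, 272, 13, 5, 17] [ 0.614 -0.15   0.015] rect [ 612.5 -147.2] [28.6 13.7] 57.6 z 0.009 0.018
scene brass>.1 [439, 89, 9, 28, 108] [0.306 0.675 0.15 ] rect [304.6 676.7] [13.8 15. ] 59.2 z 0.101 0.199
scene brass>.1 [247, 210, 39, 41, 504] [ 0.611 -0.148  0.147] rect [ 568.3 -150.3] [104.9  27.8] 14.4 z 0.1 0.161
scene brassmid [435, 126, 6, 10, 40] [0.306 0.676 0.039] rect [287.2 698.7] [14.  72.5] 38.6 z 0.02 0.059
scene brassmid [378, 204, 3, 9, 23] [0.556 0.193 0.035] rect [554.2 196.4] [ 5.8 16.8] 27.5 z 0.021 0.044
scene brassmid [371, 210, 4, 8, 23] [0.564 0.165 0.031] rect [563.9 165.3] [8.4 5.4] 42.8 z 0.02 0.043
scene brassmid [398, 212, 3, 8, 20] [0.61  0.219 0.032] rect [609.  219.8] [5.6 7.5] 15.3 z 0.02 0.042
scene brassmid [389, 
[... 2100 characters left out ...]
.022] rect [302.9 657.5] [140.3 108.8] 10.2 z 0.02 0.06
top brassmid [112, 268, 8, 6, 18] [0.36  0.653 0.022] rect [363.4 651.7] [15.5 21.7] 17.5 z 0.02 0.024
top dark [291, 166, 17, 21, 159] [0.626 0.05  0.113] min [0.611 0.026 0.045] max [0.645 0.08  0.181]
   top [0.6287 0.0502 0.178 ] 21
top dark [248, 187, 10, 7, 19] [0.598 0.201 0.066] min [0.593 0.189 0.046] max [0.603 0.219 0.097]
   top [0.5973 0.2061 0.0969] 1
top dark [361, 187, 12, 7, 28] [ 0.563 -0.152  0.157] min [ 0.557 -0.17   0.14 ] max [ 0.571 -0.137  0.162]
   top [ 0.5639 -0.1536  0.1587] 16
top dark [256, 198, 13, 12, 77] [0.545 0.173 0.087] min [0.538 0.156 0.046] max [0.557 0.192 0.148]
   top [0.5469 0.1745 0.1457] 12
```

View pics/crop0.png

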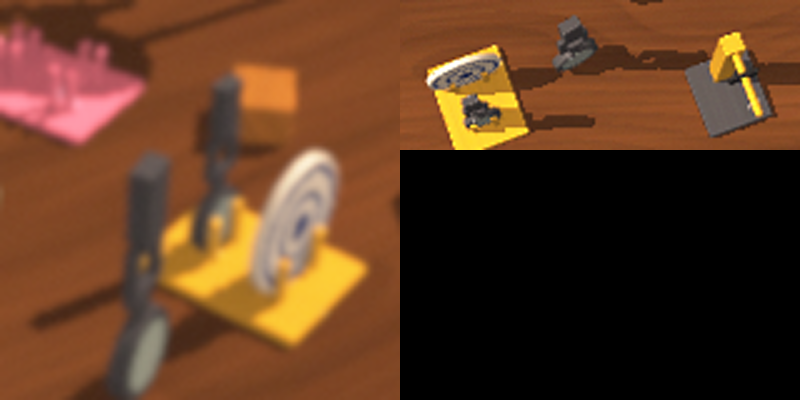

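The crop shows the rack loupe is the smaller one: its top is at 146 mm against 178 mm for the look-alike. It has the saucer behind it. Rack yaw is about 17.8°, stand yaw about 15.5°, and the loupe is at about (0.551, 0.174). I'll turn first, then go over it.

Emit:
{"fn": "step_arm", "kwargs": {"plan": [0,0,0,-0.0322,0,0,0,-0.0322,0,0,0,-0.0322,0,0,0,-0.0322,0,0,0,-0.0322,0,0,0,-0.0322,0,0,0,-0.0322,0,0,0,0]}}

```text
time: 0.77
tcp_pos: [0.2119, 0.5072, 0.2262]
ee_rot: [-0.157, 0.988, -0.0, -0.0]
ft_force: [0.5, 0.9, -0.1]
width: 1.001
```

Emit:
{"fn": "step_arm", "kwargs": {"plan": [-0.49,-0.935,0,0,-0.49,-0.935,0,0,-0.49,-0.935,0,0,-0.49,-0.935,0,0,-0.49,-0.935,0,0,-0.49,-0.935,0,0,-0.49,-0.935,0,0,-0.49,-0.935,0,0,-0.49,-0.935,0,0,-0.49,-0.935,0,0,-0.49,-0.935,0,0,-0.49,-0.935,0,0,-0.49,-0.935,0,0,-0.49,-0.935,0,0,-0.49,-0.935,0,0,-0.49,-0.935,0,0,-0.49,-0.935,0,0,-0.49,-0.935,0,0,0,0,0,0,0,0,0,0]}}

```text
time: 2.43
tcp_pos: [0.5516, 0.1738, 0.226]
ee_rot: [-0.153, 0.988, 0.0, -0.001]
ft_force: [-1.2, -0.7, -0.1]
width: 0.999
```

```bash
cat >> h.py <<'E'
from scipy.spatial.transform import Rotation as R
def wristcloud(s,d):
    T=np.eye(4);T[:3,:3]=R.from_quat(s['ee_rot']).as_matrix();T[:3,3]=s['tcp_pos']
    return cloud({**d,'view':np.linalg.inv(T@d['mount'])})
E
python3 - <<'E'
from bench import *
from h import *
s=get_state();d=capture('wrist');cv2.imwrite('pics/w1.png',d['color'])
print(s['time'],s['tcp_pos'],s['ee_rot'],R.from_quat(s['ee_rot']).as_matrix()[:,1],s['qpos'],s['ft_force'])
print(d['mtx'].round(1).tolist(),d['mount'].round(3).tolist())
P=wristcloud(s,d);z=P[...,2];np.savez('w1.npz',P=P,**d)
m=(z>.125)&(z<.16)&(d['range_z']>.05)
k,L,S,_=cv2.connectedComponentsWithStats(m.astype(np.uint8))
for i in range(1,k):
    if S[i,4]>20:
        q=P[L==i];t=q[q[:,2]>q[:,2].max()-.006];r=cv2.minAreaRect((t[:,:2]*1000).astype(np.float32));print(S[i],np.round(r[0],1),np.round(r[1],1),r[2],q.min(0),q.max(0))
E
```

```text
2.4333 [0.55157502 0.17381833 0.22595168] [-1.53047341e-01  9.88218648e-01  1.14518873e-04 -6.33240980e-04] [-3.02488329e-01  9.53152996e-01  4.20171069e-04] [ 1.12385114e-01  3.10635062e-01  1.46534985e+00  1.80330927e-04
  1.36688260e+00 -1.76575033e+00] [-1.19638092 -0.66418021 -0.07966388]
[[341.9, 0.0, 317.6], [0.0, 341.9, 199.2], [0.0, 0.0, 1.0]] [[0.0, -0.958, -0.288, 0.082], [1.0, -0.0, 0.0, 0.001], [-0.0, -0.288, 0.958, -0.158], [0.0, 0.0, 0.0, 1.0]]
[311 195  27  23 609] [547.3 178.8] [12.1 19.3] 17.43276596069336 [0.5386481  0.16806509 0.12536297] [0.55555867 0.18965515 0.1482923 ]
[110 238  66  35 971] [621.6  55.1] [28.3 12.4] 87.64076232910156 [0.61511972 0.04004576 0.12502681] [0.62961751 0.0740488  0.15999204]
```

View pics/w1.png

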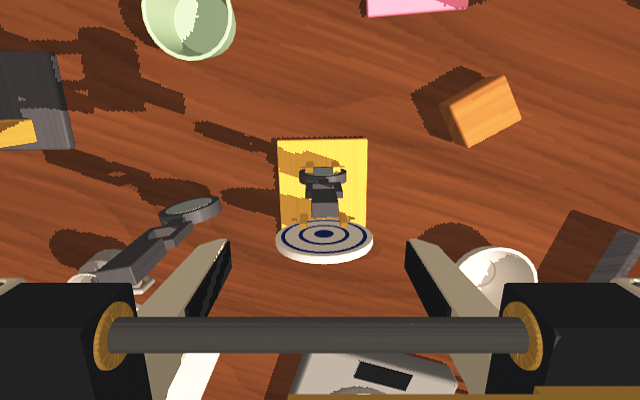

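The wrist view shows the loupe's grip at (325,210) between the fingers, with the saucer behind it at (325,242). The grip top measures 12.1 x 19.3 mm at yaw 17.4°, matching the description, centre (0.5473, 0.1788). The offset is +2.6 mm along tool x and +6.1 mm along tool y, then 107 mm down.

Emit:
{"fn": "step_arm", "kwargs": {"plan": [0.1,0.24,0,0,0,0,0.7,0,0,0,0.7,0,0,0,0.7,0,0,0,0.7,0,0,0,0.6,0,0,0,0.5,0,0,0,0.38,0,0,0,0,0,0,0,0,0], "claw": -0.3}}

```text
time: 3.32
tcp_pos: [0.5462, 0.1806, 0.1197]
ee_rot: [-0.156, 0.988, 0.0, -0.0]
ft_force: [0.8, -0.8, -0.2]
width: 0.654
```

Emit:
{"fn": "step_arm", "kwargs": {"plan": [0,0,0,0,0,0,0,0,0,0,0,0,0,0,0,0,0,0,0,0,0,0,0,0,0,0,0,0,0,0,0,0], "claw": 1}}

```text
time: 3.98
tcp_pos: [0.547, 0.1797, 0.1197]
ee_rot: [-0.155, 0.988, -0.0, 0.0]
ft_force: [0.3, -0.3, 0.7]
width: 0.211
```

The opening of about 19.6 mm means the loupe is gripped. I draw it straight up.

Emit:
{"fn": "step_arm", "kwargs": {"plan": [0,0,-0.2,0,0,0,-0.4,0,0,0,-0.4,0,0,0,-0.4,0,0,0,-0.4,0,0,0,-0.4,0,0,0,-0.4,0,0,0,0,0,0,0,0,0]}}

```text
time: 4.73
tcp_pos: [0.5473, 0.1798, 0.1855]
ee_rot: [-0.156, 0.988, -0.0, 0.001]
ft_force: [0.1, 1.3, -1.3]
width: 0.21
```

```bash
python3 - <<'E'
from bench import *
from h import *
s=get_state();print(s['time'],s['tcp_pos'],s['width'],s['ft_force'])
# peg/post geometry from saved first views
for n in ['scene','top']:
    d=np.load(n+'0.npz');P=cloud(d);z=P[...,2];h=cv2.cvtColor(d['color'],cv2.COLOR_BGR2HSV)
    reg=(P[...,0]>.45)&(P[...,0]<.7)&(P[...,1]<-.08)&(P[...,1]>-.24)&(d['range_z']>0)
    yel=(h[...,0]>15)&(h[...,0]<32)&(h[...,1]>120)
    a=np.deg2rad(15.5);ux=np.array([np.cos(a),np.sin(a)]);uy=np.array([-ux[1],ux[0]])
    q=P[reg&yel&(z>.14)&(z<.17)];x=q[:,:2]@ux;y=q[:,:2]@uy
    for lo in np.arange(.44,.60,.01):
        m=(x>=lo)&(x<lo+.01)
        if m.sum()>2: print(n,round(lo,3),m.sum(),'y',y[m].min().round(4),y[m].max().round(4),'z',q[m,2].min().round(3),q[m,2].max().round(3))
    b=P[reg&~yel&(z>.006)&(z<.018)];r=cv2.minAreaRect((b[:,:2]*1000).astype(np.float32));print(n,'base',r)
d=capture('wrist');cv2.imwrite('pics/w2.png',d['color']);P=wristcloud(s,d);np.savez('w2.npz',P=P,**d)
E
```

```text
4.7333 [0.54732969 0.17982251 0.18554382] 0.21032010629390052 [ 0.05998831  1.29003056 -1.30922177]
scene 0.45 6 y -0.3052 -0.299 z 0.15 0.154
scene 0.46 14 y -0.3053 -0.2985 z 0.148 0.156
scene 0.47 17 y -0.306 -0.2972 z 0.149 0.155
scene 0.48 14 y -0.3046 -0.2971 z 0.149 0.155
scene 0.49 12 y -0.3052 -0.2971 z 0.15 0.154
scene 0.5 27 y -0.3061 -0.2853 z 0.141 0.157
scene 0.51 16 y -0.3036 -0.2956 z 0.147 0.154
scene 0.52 15 y -0.303 -0.2929 z 0.148 0.156
scene 0.53 31 y -0.3111 -0.2834 z 0.142 0.161
scene 0.54 54 y -0.3106 -0.2851 z 0.14 0.161
scene 0.55 103 y -0.3108 -0.2837 z 0.14 0.161
scene base ((578.7648315429688, -150.0179443359375), (101.4451904296875, 90.00851440429688), 18.16269874572754)
top 0.45 11 y -0.3055 -0.2977 z 0.147 0.16
top 0.46 11 y -0.3049 -0.2971 z 0.151 0.159
top 0.47 11 y -0.3054 -0.2966 z 0.15 0.159
top 0.48 10 y -0.3046 -0.2963 z 0.152 0.157
top 0.49 11 y -0.3055 -0.2961 z 0.148 0.159
top 0.5 9 y -0.3033 -0.2933 z 0.148 0.161
top 0.51 10 y -0.3035 -0.295 z 0.152 0.158
top 0.52 11 y -0.3026 -0.2944 z 0.151 0.161
top 0.53 35 y -0.3108 -0.2852 z 0.141 0.164
top 0.54 30 y -0.311 -0.285 z 0.146 0.165
top 0.55 13 y -0.3094 -0.2853 z 0.145 0.163
top base ((573.5819702148438, -158.32666015625), (243.81150817871094, 158.5806884765625), 0.7372625470161438)
```

Drawn up. The peg's axis lies at about y'' = -0.317 and its tip at x'' = 0.442 in a 17.5° frame; the tip-to-buffer distance of 50.5 mm agrees with the text. I carry the loupe to a spot in front of the peg and to its side, to look from near.

Emit:
{"fn": "step_arm", "kwargs": {"plan": [0.531,-0.734,0,0,0.531,-0.734,0,0,0.531,-0.734,0,0,0.531,-0.734,0,0,0.531,-0.734,0,0,0.531,-0.734,0,0,0.531,-0.734,0,0,0.531,-0.734,0,0,0.531,-0.734,0,0,0.531,-0.734,0,0,0.531,-0.734,0,0,0.531,-0.734,0,0,0.531,-0.734,0,0,0.531,-0.734,0,0,0,0,0,0,0,0,0,0,0,0,0,0]}}

```text
time: 6.2
tcp_pos: [0.4487, -0.1212, 0.1842]
ee_rot: [-0.155, 0.988, 0.001, -0.0]
ft_force: [-0.7, -0.8, -1.4]
width: 0.213
```

```bash
cat >> h.py <<'E'
A=np.deg2rad(17.5);UX=np.array([np.cos(A),np.sin(A)]);UY=np.array([-UX[1],UX[0]])
def pegfit(P,d,s):
    h=cv2.cvtColor(d['color'],cv2.COLOR_BGR2HSV);z=P[...,2];x=P[...,:2]@UX;y=P[...,:2]@UY
    m=(h[...,0]>13)&(h[...,0]<34)&(h[...,1]>110)&(h[...,2]>80)&(x>.42)&(x<.6)&(abs(y+.317)<.04)&(z>.13)&(z<.175)
    print('tcp x,y',(s['tcp_pos'][:2]@UX).round(4),(s['tcp_pos'][:2]@UY).round(4),'n',m.sum())
    for lo in np.arange(.43,.56,.005):
        k=m&(x>=lo)&(x<lo+.005)
        if k.sum()>5: print(round(lo,3),k.sum(),'y',np.percentile(y[k],[3,97]).round(4),'z',np.percentile(z[k],[3,50,97]).round(4))
E
python3 - <<'E'
from bench import *
from h import *
s=get_state();print(s['time'],s['tcp_pos'],s['width'],s['ft_force'],R.from_quat(s['ee_rot']).as_matrix()[:,1])
d=capture('wrist');cv2.imwrite('pics/w3.png',d['color']);P=wristcloud(s,d);np.savez('w3.npz',P=P,**d)
pegfit(P,d,s)
E
```

```text
6.2 [ 0.44871665 -0.12124151  0.18416194] 0.21317252064898032 [-0.74963963 -0.80349637 -1.4387379 ] [-0.30658163  0.95184349  0.00129172]
tcp x,y 0.3915 -0.2506 n 0
```

View pics/w3.png

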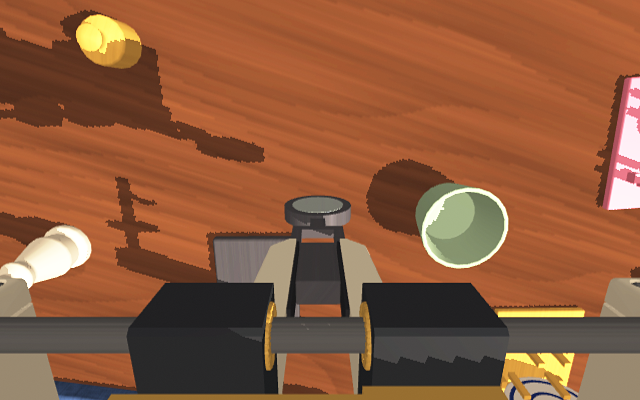

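The wrist view shows the held loupe, with its ring at (318,207), and the teacup at (462,225). The gripper hides the peg, so I move forward beside the stand; then the peg lies on the camera's open side.

Emit:
{"fn": "step_arm", "kwargs": {"plan": [-0.79,0,0,0,-0.79,0,0,0,-0.79,0,0,0,-0.79,0,0,0,-0.79,0,0,0,-0.79,0,0,0,-0.79,0,0,0,-0.79,0,0,0,0,0,0,0,0,0,0,0,0,0,0,0]}}

```text
time: 7.17
tcp_pos: [0.5986, -0.0723, 0.1841]
ee_rot: [-0.156, 0.988, 0.0, -0.001]
ft_force: [0.2, -0.2, -1.9]
width: 0.213
```

```bash
python3 - <<'E'
from bench import *
from h import *
s=get_state();print(s['time'],s['tcp_pos'],s['width'],s['ft_force'],R.from_quat(s['ee_rot']).as_matrix()[:,1])
d=capture('wrist');cv2.imwrite('pics/w4.png',d['color']);P=wristcloud(s,d);np.savez('w4.npz',P=P,**d)
pegfit(P,d,s)
E
```

```text
7.1667 [ 0.59858544 -0.07225426  0.1841098 ] 0.21296194298482757 [ 0.17676106 -0.23291911 -1.90595941] [-3.08711796e-01  9.51155285e-01  8.06909947e-04]
tcp x,y 0.5492 -0.2489 n 5234
0.435 26 y [-0.3173 -0.3123] z [0.15   0.1526 0.1538]
0.44 197 y [-0.3187 -0.3102] z [0.1505 0.154  0.1558]
0.445 212 y [-0.3188 -0.3101] z [0.1506 0.1544 0.156 ]
0.45 206 y [-0.3186 -0.3101] z [0.1503 0.1543 0.1561]
0.455 184 y [-0.3186 -0.3104] z [0.1515 0.1547 0.1561]
0.46 197 y [-0.3186 -0.31  ] z [0.1499 0.1543 0.156 ]
0.465 194 y [-0.3187 -0.3099] z [0.1507 0.1542 0.156 ]
0.47 178 y [-0.3184 -0.3098] z [0.1507 0.1544 0.156 ]
0.475 186 y [-0.3188 -0.3098] z [0.1502 0.1542 0.156 ]
0.48 179 y [-0.3186 -0.3098] z [0.1502 0.1544 0.1561]
0.485 139 y [-0.3183 -0.3097] z [0.1504 0.1542 0.1558]
0.495 164 y [-0.3184 -0.3097] z [0.1503 0.1543 0.1559]
0.5 161 y [-0.3183 -0.3096] z [0.1508 0.1543 0.1558]
0.505 163 y [-0.3184 -0.3095] z [0.1507 0.1542 0.1561]
0.51 156 y [-0.3185 -0.3095] z [0.1502 0.1541 0.1558]
0.515 380 y [-0.3235 -0.3031] z [0.131  0.1529 0.1587]
0.52 635 y [-0.3258 -0.3013] z [0.1337 0.1593 0.1611]
0.525 488 y [-0.3256 -0.3012] z [0.1349 0.1599 0.1611]
0.53 477 y [-0.3254 -0.3011] z [0.1341 0.1598 0.1612]
0.535 457 y [-0.3253 -0.3011] z [0.1349 0.1598 0.1611]
0.54 255 y [-0.3255 -0.3011] z [0.1373 0.1598 0.1612]
```

View pics/w4.png

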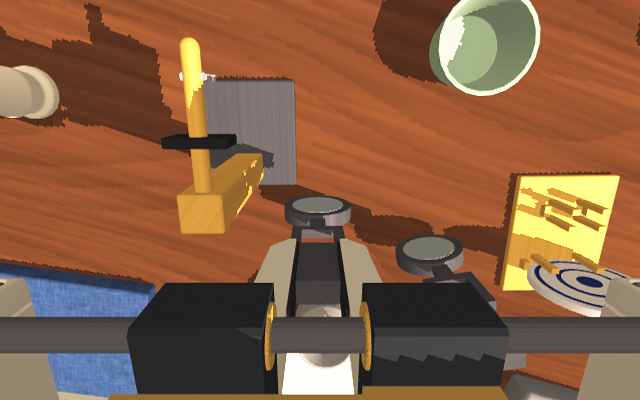

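The peg is in clear view, tip (188,42), flap pin (190,76), buffer (198,140) and post (200,210). The axis is at y'' ≈ -0.3142, its tip at x'' ≈ 0.439, and the top at z ≈ 0.155. I check the held loupe's own offset in the same cloud while backing off.

```bash
python3 - <<'E'
from h import *
d=np.load('w4.npz');P=d['P'];x=P[...,:2]@UX;y=P[...,:2]@UY;z=P[...,2]
v,u=np.mgrid[:400,:640]
m=(u>280)&(u<356)&(v>190)&(v<275)&(abs(y+.249)<.03)&(abs(x-.549)<.012)&(z>.05)
for lo in np.arange(.06,.2,.006):
    k=m&(z>=lo)&(z<lo+.006)
    if k.sum()>5: print(round(lo,3),k.sum(),'y',np.percentile(y[k],[1,99]).round(4),'mid',np.mean(np.percentile(y[k],[1,99])).round(4),'x',np.percentile(x[k],[2,50,98]).round(4))
print('zmin',z[m].min())
# buffer black plate
h=cv2.cvtColor(d['color'],cv2.COLOR_BGR2HSV)
k=(u>155)&(u<240)&(v>125)&(v<155)&(h[...,2]<60)&(z>.13)
print('buffer x',np.percentile(x[k],[2,50,98]),'y',np.percentile(y[k],[2,98]),'z',np.percentile(z[k],[2,98]))
E
```

```text
0.072 33 y [-0.26   -0.2348] mid -0.2474 x [0.5441 0.5446 0.545 ]
0.078 95 y [-0.2663 -0.2297] mid -0.248 x [0.544  0.5445 0.5449]
0.084 135 y [-0.2696 -0.2258] mid -0.2477 x [0.544  0.5444 0.545 ]
0.09 141 y [-0.2721 -0.2244] mid -0.2482 x [0.5439 0.5444 0.5451]
0.096 164 y [-0.2725 -0.2238] mid -0.2481 x [0.5438 0.5444 0.5452]
0.102 222 y [-0.2716 -0.2234] mid -0.2475 x [0.5439 0.5445 0.5535]
0.108 282 y [-0.2704 -0.2255] mid -0.2479 x [0.544  0.5448 0.5541]
0.114 410 y [-0.2664 -0.2295] mid -0.248 x [0.5442 0.5473 0.5539]
0.12 256 y [-0.2591 -0.2356] mid -0.2474 x [0.5444 0.5468 0.5522]
0.126 44 y [-0.2527 -0.2434] mid -0.2481 x [0.5463 0.5467 0.5471]
0.132 85 y [-0.2629 -0.2325] mid -0.2477 x [0.5463 0.5467 0.5472]
0.138 436 y [-0.2631 -0.2328] mid -0.248 x [0.5464 0.5482 0.5527]
0.144 81 y [-0.2636 -0.2321] mid -0.2479 x [0.5462 0.5468 0.5517]
0.15 89 y [-0.2636 -0.2321] mid -0.2478 x [0.5462 0.5468 0.5489]
0.156 45 y [-0.2625 -0.2325] mid -0.2475 x [0.5461 0.5468 0.5474]
0.162 49 y [-0.2583 -0.2372] mid -0.2477 x [0.5463 0.5468 0.5473]
0.168 82 y [-0.2573 -0.2376] mid -0.2474 x [0.5434 0.5439 0.5453]
0.174 266 y [-0.2644 -0.2312] mid -0.2478 x [0.5383 0.5437 0.5445]
0.18 396 y [-0.2661 -0.229 ] mid -0.2476 x [0.5382 0.5432 0.5445]
0.186 408 y [-0.2655 -0.2297] mid -0.2476 x [0.5381 0.5435 0.5445]
0.192 452 y [-0.2649 -0.2303] mid -0.2476 x [0.5381 0.5435 0.5445]
0.198 478 y [-0.2643 -0.231 ] mid -0.2476 x [0.5382 0.5435 0.5445]
zmin 0.07359451275005024
buffer x [0.48863023 0.49086339 0.49420205] y [-0.33125737 -0.29659205] z [0.13801237 0.15942472]
```

Emit:
{"fn": "step_arm", "kwargs": {"plan": [0.9,0,0,0,0.9,0,0,0,0.9,0,0,0,0.9,0,0,0,0.9,0,0,0,0.9,0,0,0,0.4,0,0,0,0,0,0,0,0,0,0,0]}}

```text
time: 7.97
tcp_pos: [0.4615, -0.1181, 0.1852]
ee_rot: [-0.155, 0.988, -0.0, 0.001]
ft_force: [0.5, 0.1, -0.7]
width: 0.213
```

The loupe hangs true, with its centre +1.2 mm in y'' from the TCP and the eye 31 mm below it. The buffer face is at x'' ≈ 0.489. I line up at TCP y'' ≈ -0.3154 with the eye at z ≈ 0.1475.

Emit:
{"fn": "step_arm", "kwargs": {"plan": [0,-0.5,0.04,0,0,-0.5,0.04,0,0,-0.5,0.04,0,0,-0.5,0.04,0,0,-0.36,0.04,0,0,-0.2,0.04,0,0,0,0,0,0,0,0,0,0,0,0,0,0,0,0,0]}}

```text
time: 8.8
tcp_pos: [0.4809, -0.1782, 0.1787]
ee_rot: [-0.156, 0.988, 0.0, -0.0]
ft_force: [0.3, -0.2, -1.2]
width: 0.215
```

```bash
python3 - <<'E'
from bench import *
from h import *
s=get_state();p=s['tcp_pos'];print(s['time'],p,'x,y',p[:2]@UX,p[:2]@UY,s['ft_force'],R.from_quat(s['ee_rot']).as_matrix()[:,1])
ims=[]
for n,(a,b) in dict(scene=(210,180),top=(335,165)).items():
    d=capture(n);np.savez(n+'5.npz',**d);ims.append(cv2.resize(d['color'][b:b+60,a:a+60],(400,400),interpolation=2))
cv2.imwrite('pics/s5.png',np.hstack(ims))
E
```

```text
8.8 [ 0.48086211 -0.1781871   0.1786942 ] x,y 0.4050244467037578 -0.3145380844992846 [ 0.33335449 -0.20798148 -1.21726658] [-3.07747185e-01  9.51468138e-01  2.31073642e-04]
```

View pics/s5.png

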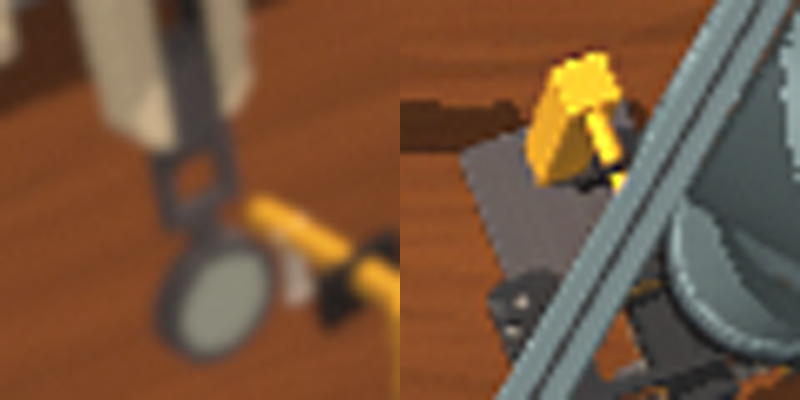

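The scene crop shows the line of the peg, tip (255,205), running straight into the eye at (195,180). The top view is blocked by the arm. I slide in 40 mm and check the force.

Emit:
{"fn": "step_arm", "kwargs": {"plan": [-0.3,0,0,0,-0.3,0,0,0,-0.3,0,0,0,-0.3,0,0,0,-0.3,0,0,0,-0.1,0,0,0,0,0,0,0,0,0,0,0,0,0,0,0]}}

```text
time: 9.65
tcp_pos: [0.5189, -0.1663, 0.1785]
ee_rot: [-0.156, 0.988, 0.0, -0.0]
ft_force: [-0.2, 0.7, -0.9]
width: 0.216
```

```bash
python3 - <<'E'
from bench import *
from h import *
s=get_state();p=s['tcp_pos'];print(s['time'],p,'x,y',p[:2]@UX,p[:2]@UY,'f',s['ft_force'][:2]@UX,s['ft_force'][:2]@UY,s['ft_force'][2])
d=capture('scene');cv2.imwrite('pics/s6.png',cv2.resize(d['color'][180:250,215:285],(490,490),interpolation=2))
E
```

```text
9.65 [ 0.51886092 -0.16633232  0.17849472] x,y 0.44482936160466374 -0.3146584381470632 f -0.023461720301855952 0.7125976074145375 -0.8613816638327183
```

View pics/s6.png

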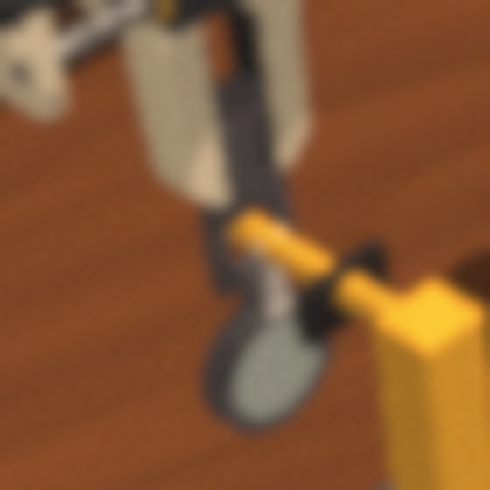

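The peg's tip, at (240,225), is through the eye. I go on inwards, slower, lifting the flap.

Emit:
{"fn": "step_arm", "kwargs": {"plan": [-0.15,0,0,0,-0.15,0,0,0,-0.15,0,0,0,-0.15,0,0,0,-0.15,0,0,0,-0.15,0,0,0,-0.15,0,0,0,-0.15,0,0,0,0,0,0,0,0,0,0,0,0,0,0,0]}}

```text
time: 10.62
tcp_pos: [0.5476, -0.1571, 0.1786]
ee_rot: [-0.156, 0.988, 0.0, -0.0]
ft_force: [-0.1, 0.5, -1.6]
width: 0.212
```

Emit:
{"fn": "step_arm", "kwargs": {"plan": [-0.04,0,0,0,-0.04,0,0,0,-0.04,0,0,0,0,0,0,0,0,0,0,0,0,0,0,0]}}

```text
time: 11.12
tcp_pos: [0.5505, -0.1563, 0.1787]
ee_rot: [-0.156, 0.988, -0.0, 0.0]
ft_force: [0.0, -0.3, -1.7]
width: 0.211
```

```bash
cat > st.py <<'E'
from bench import *
from h import *
s=get_state();p=s['tcp_pos'];f=s['ft_force'];print(s['time'],'x,y,z',(p[:2]@UX).round(4),(p[:2]@UY).round(4),p[2].round(4),'f',(f[:2]@UX).round(2),(f[:2]@UY).round(2),f[2].round(2),'m',s['moment'].round(2),s['width'])
E
python3 st.py
```

```text
11.1167 x,y,z 0.4781 -0.3146 0.1787 f -0.06 -0.26 -1.72 m [ 0.05 -0.07 -0.05] 0.21135159876029036
```

Emit:
{"fn": "step_arm", "kwargs": {"plan": [-0.04,0,0,0,-0.04,0,0,0,-0.04,0,0,0,-0.04,0,0,0,0,0,0,0,0,0,0,0,0,0,0,0]}}

```text
time: 11.7
tcp_pos: [0.5544, -0.155, 0.1786]
ee_rot: [-0.156, 0.988, -0.0, 0.0]
ft_force: [0.4, -0.5, -1.4]
width: 0.209
```

Emit:
{"fn": "step_arm", "kwargs": {"plan": [-0.04,0,0,0,0,0,0,0,0,0,0,0,0,0,0,0]}}

```text
time: 12.03
tcp_pos: [0.5553, -0.1547, 0.1787]
ee_rot: [-0.156, 0.988, -0.0, 0.0]
ft_force: [0.6, 0.2, -1.5]
width: 0.213
```

Emit:
{"fn": "step_arm", "kwargs": {"plan": [-0.04,0,0,0,0,0,0,0,0,0,0,0,0,0,0,0]}}

```text
time: 12.37
tcp_pos: [0.5563, -0.1544, 0.1786]
ee_rot: [-0.156, 0.988, 0.0, 0.0]
ft_force: [0.2, 0.4, -0.9]
width: 0.214
```

```bash
python3 st.py
```

```text
12.3667 x,y,z 0.4841 -0.3145 0.1786 f 0.29 0.31 -0.89 m [-0.01 -0.05  0.02] 0.21430534586516314
```

Emit:
{"fn": "step_arm", "kwargs": {"plan": [-0.04,0,0,0,0,0,0,0,0,0,0,0,0,0,0,0]}}

```text
time: 12.7
tcp_pos: [0.5572, -0.1541, 0.1786]
ee_rot: [-0.156, 0.988, 0.0, 0.0]
ft_force: [-0.1, -0.5, -1.6]
width: 0.211
```

Emit:
{"fn": "step_arm", "kwargs": {"plan": [-0.04,0,0,0,0,0,0,0,0,0,0,0,0,0,0,0]}}

```text
time: 13.03
tcp_pos: [0.5577, -0.1539, 0.1786]
ee_rot: [-0.156, 0.988, -0.0, -0.0]
ft_force: [-3.0, -0.7, 0.1]
width: 0.216
```

```bash
python3 st.py
```

```text
13.0333 x,y,z 0.4856 -0.3145 0.1786 f -3.09 0.26 0.14 m [-0.12  0.57 -0.05] 0.21613957402989456
```

Contact shows at x'' = 0.4856 with 3.1 N. I press on in small steps.

Emit:
{"fn": "step_arm", "kwargs": {"plan": [-0.03,0,0,0,0,0,0,0,0,0,0,0,0,0,0,0]}}

```text
time: 13.37
tcp_pos: [0.5584, -0.1537, 0.1786]
ee_rot: [-0.155, 0.988, 0.0, -0.0]
ft_force: [-4.5, -1.3, 1.6]
width: 0.212
```

Emit:
{"fn": "step_arm", "kwargs": {"plan": [-0.03,0,0,0,0,0,0,0,0,0,0,0,0,0,0,0]}}

```text
time: 13.7
tcp_pos: [0.5589, -0.1535, 0.1786]
ee_rot: [-0.156, 0.988, -0.0, -0.001]
ft_force: [-6.1, -1.4, 1.4]
width: 0.213
```

```bash
python3 st.py; python3 - <<'E'
from bench import *
import cv2
d=capture('scene');cv2.imwrite('pics/s7.png',cv2.resize(d['color'][190:250,225:295],(700,600),interpolation=2))
E
```

```text
13.7 x,y,z 0.4869 -0.3145 0.1786 f -6.27 0.54 1.4 m [-0.31  1.14  0.03] 0.2129207402247718
```

View pics/s7.png

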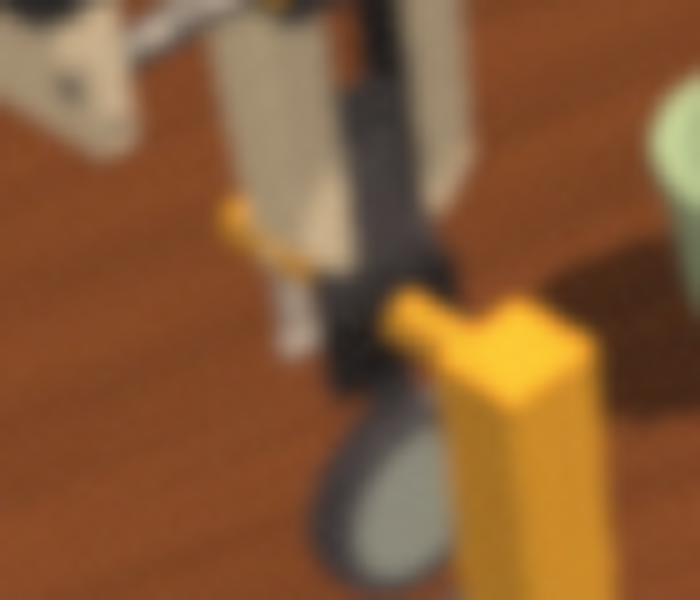

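The scene crop shows the flap strip at (295,330) hanging down on the outer side of the eye, with the eye against the buffer, so it has dropped at about 6.3 N. I ease back 3 mm, then lower until the eye rests on the peg.

Emit:
{"fn": "step_arm", "kwargs": {"plan": [0.04,0,0,0,0.04,0,0,0,0.05,0,0,0,0,0,0,0,0,0,0,0,0,0,0,0]}}

```text
time: 14.25
tcp_pos: [0.5571, -0.1542, 0.1788]
ee_rot: [-0.156, 0.988, -0.0, 0.001]
ft_force: [-0.1, 0.0, -0.2]
width: 0.218
```

Emit:
{"fn": "step_arm", "kwargs": {"plan": [0,0,0.04,0,0,0,0,0,0,0,0,0,0,0,0,0]}}

```text
time: 14.58
tcp_pos: [0.5565, -0.1543, 0.1776]
ee_rot: [-0.156, 0.988, 0.0, 0.0]
ft_force: [-0.4, 0.4, -1.0]
width: 0.214
```

```bash
python3 st.py
```

```text
14.5833 x,y,z 0.4844 -0.3145 0.1776 f -0.27 0.47 -1.01 m [ 0.06  0.02 -0.01] 0.213558142976835
```

Emit:
{"fn": "step_arm", "kwargs": {"plan": [0,0,0.04,0,0,0,0,0,0,0,0,0,0,0,0,0]}}

```text
time: 14.92
tcp_pos: [0.5565, -0.1544, 0.1767]
ee_rot: [-0.156, 0.988, -0.0, 0.0]
ft_force: [-0.1, -0.2, -1.1]
width: 0.207
```

Emit:
{"fn": "step_arm", "kwargs": {"plan": [0,0,0.02,0,0,0,0,0,0,0,0,0,0,0,0,0]}}

```text
time: 15.25
tcp_pos: [0.5566, -0.1544, 0.1765]
ee_rot: [-0.156, 0.988, -0.0, 0.0]
ft_force: [-1.2, 0.6, 3.5]
width: 0.212
```

```bash
python3 st.py
```

```text
15.25 x,y,z 0.4844 -0.3146 0.1765 f -0.93 0.9 3.45 m [ 0.12  0.13 -0.06] 0.21217806884734858
```

It rests on the peg at 4.6 N net. I unload a touch, then open gently.

Emit:
{"fn": "step_arm", "kwargs": {"plan": [0,0,-0.015,0,0,0,0,0,0,0,0,0]}}

```text
time: 15.5
tcp_pos: [0.5565, -0.1544, 0.1766]
ee_rot: [-0.156, 0.988, -0.0, 0.0]
ft_force: [0.2, 0.7, 2.2]
width: 0.214
```

Emit:
{"fn": "step_arm", "kwargs": {"plan": [0,0,0,0,0,0,0,0,0,0,0,0,0,0,0,0,0,0,0,0,0,0,0,0,0,0,0,0], "claw": 0.1}}

```text
time: 16.08
tcp_pos: [0.5564, -0.1544, 0.1764]
ee_rot: [-0.156, 0.988, 0.0, -0.0]
ft_force: [0.1, -0.0, -0.3]
width: 0.452
```

```bash
python3 st.py
```

```text
16.0833 x,y,z 0.4843 -0.3145 0.1764 f 0.09 -0.06 -0.27 m [0.06 0.06 0.  ] 0.45163946595376897
```

Released. I draw straight up, then forward (tool -x) so the wrist camera can see the peg.

Emit:
{"fn": "step_arm", "kwargs": {"plan": [0,0,-0.2,0,0,0,-0.4,0,0,0,-0.6,0,0,0,-0.6,0,0,0,-0.6,0,0,0,-0.6,0,-0.5,0,-0.4,0,-0.6,0,0,0,-0.6,0,0,0,-0.6,0,0,0,0,0,0,0,0,0,0,0,0,0,0,0,0,0,0,0]}}

```text
time: 17.25
tcp_pos: [0.6105, -0.137, 0.2619]
ee_rot: [-0.155, 0.988, -0.0, -0.0]
ft_force: [0.2, -0.6, -0.3]
width: 0.45
```

```bash
python3 st.py; python3 - <<'E'
from bench import *
from h import *
s=get_state();d=capture('wrist');e=capture('scene');P=wristcloud(s,d)
x=P[...,:2]@UX;y=P[...,:2]@UY;z=P[...,2]
m=(abs(x-.484)<.03)&(abs(y+.314)<.03)&(z>.16)
q=np.c_[x[m],y[m],z[m]];print(m.sum(),q.min(0),q.max(0))
for lo in np.arange(.16,.2,.01):
    k=m&(z>=lo)&(z<lo+.01)
    if k.sum()>5: print(lo.round(2),'x',np.percentile(x[k],[2,50,98]).round(4),'y',np.percentile(y[k],[2,98]).round(4))
cv2.imwrite('pics/e8.png',np.hstack([cv2.resize(d['color'],(480,300)),cv2.resize(e['color'][190:250,235:295],(300,300),interpolation=2)]))
E
```

```text
17.25 x,y,z 0.5411 -0.3142 0.2619 f -0.01 -0.65 -0.32 m [ 0.06  0.03 -0.03] 0.449787945351982
16518 [ 0.45892383 -0.34399831  0.16117049] [ 0.51399966 -0.28400049  0.42016992]
0.16 x [0.4789 0.4842 0.488 ] y [-0.3286 -0.2974]
0.17 x [0.4789 0.479  0.4794] y [-0.3223 -0.3043]
0.18 x [0.4789 0.479  0.4792] y [-0.3214 -0.3042]
0.19 x [0.4789 0.479  0.4795] y [-0.3215 -0.3032]
0.2 x [0.4791 0.4846 0.4903] y [-0.3213 -0.3018]
```

View pics/e8.png

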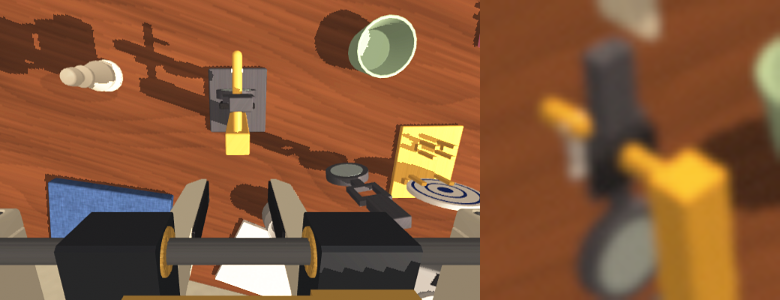

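In the wrist view (left) the loupe hangs on the peg at about (237,103), clear of the gripper. In the scene crop (right) it hangs upright, with the flap strip at (575,155) down in front of it. The grip face sits at the same x over its height, so there is no tilt. I hand in.

```bash
python3 -c "
from bench import *
print(close_job())"
```

```text
the job is handed in; nothing more can be done
None
```

The loupe is hanging by its eye on the latch stand's peg, between the dropped flap and the buffer, and the job is handed in at about 17 s of the 67 s allowed; no verdict was reported.

I drew it straight up out of the brass stand's slot, slid the eye onto the peg and in past the flap. I then felt for the buffer and pressed to about 6.3 N, after which the picture showed the flap hanging down in front of the eye. I eased back, set the eye down on the peg, released it and withdrew.

**Last checks:**
- **Upright:** no measurable tilt over the height of the grip block.
- **Position:** the eye centre is within about 2 mm of the peg's axis sideways and about 5 mm below it.
- **Flap and gripper:** the flap is down in front of the eye, and the gripper is clear of everything.
- **Other pieces:** those in the last views looked in place, but I did not measure their positions.

**Uncertain or disagreeing:**
- I saw the flap only before and after it was lifted, never raised, so that step is inferred.
- My first loupe position from the two fixed cameras was about 5 mm off the wrist camera's, so I used the wrist camera's, and the grasp bore it out.

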